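Start an optical post in its threaded holder

ROBOT

A 7-joint arm with a two-finger parallel gripper is mounted at the origin on the work surface. World frame = base frame: x ahead of the robot, y to its left, z up, the work surface at z = 0. Lengths are in mm, angles in rad, forces in N, time in s.
With the tool pointing down it reaches from about 425 to 950 mm from the base axis. Payload 4.7 kg.
Tool frame: the origin (TCP) lies between the finger pads; the fingertips stand 8 mm ahead of it and the grasp point (between the pads) lies 11 mm behind it; y points along the fingers, x is the direction in which the jaws open and shut, and the axes are right-handed (so a half turn about y gives the same grasp; the last joint's range is limited). The gripper opens to 85 mm and grips with 20 to 120 N. Pads are 22 mm wide; open, the fingers measure 114 mm over their backs; the gripper's body (76 mm by 85 mm) begins 54 mm behind the grasp point. The pads swing forward as they close: fully open they stand 13 mm farther back than shut.
Start: joints at [-1.303, 0.469, -0.049, 1.532, 0.024, 1.141, -0.082], TCP at [197.371, 645.517, 239.335] pointing down, gripper open.
Joint ranges: [-2.59, 2.59], [-0.33, 1.99], [-1.39, 1.29], [0.1, 2.45], [-1.04, 4.18], [0.21, 1.99], [-2.66, 2.66]. Speed limits (rad/s): [2.57, 2.57, 3.14, 3.14, 3.14, 3.14, 3.14].

INTERFACE

Orientations are given as a unit quaternion [w, x, y, z].
In Python, from bench import status, optics, ticket gives the robot as it stands.
- The arm moves only by the tool arm_command, never from a script. Its argument "increments" is a list of rows, each a list of 5 numbers: the shift along the tool's x, y, z in m, then the turn about the tool's y in rad, then the finger opening in m, from 0 to 0.0854. A call has 1 to 12 rows; each row shifts and turns the commanded pose from where the row before left it, along the tool's axes as they then stand; what a row does not reach is not made up. A row lasts 1/8 s, in which the tool goes at most 62.5 mm and 10.7 degrees, less where a joint would pass 70% of its speed; a pose out of reach is approached as far as the arm can. A call is refused whole if a number of a shift passes 0.0625 or a number of a turn 0.188, either way. A call with a gripper value outside its range is refused whole. The fingers move at their own pace and stop on an object; the grip force is fixed at half the most. Time passes only in rows, so rows that do not move let the fingers close. It gives the time, the measured TCP pose, the force and the opening at its end, in the units of the state.
- status.observe(): the state, without advancing time (a new reading comes with each control period).
- optics.read_camera(name): name is "scene" or "side" or "wrist"; returns a dict with "color" (400x640x3 uint8, blue, green, red), "range_z" (400x640 float32, mm along the optical axis (not along the pixel's ray), 0 where there is no reading), "mtx" (3x3 intrinsics, pixels), "xyz" and "rotation" of the camera in the world. Camera axes: x right, y up, looking along -z (the intrinsics and any distortion apply to the point x, -y, -z); pixel columns grow to the right and rows downward; lengths in mm; the calibration is good to about 2 mm. A picture is of the moment at which its call begins.
- ticket.sign_off(): hands the job in, once; it reports no verdict.
The state is a dict: "time": time; "qpos": joint angles; "qvel": joint speeds; "joint_torque": joint torques, N m; "tcp_pos": TCP position; "tool_rot": TCP orientation; "contact_force": force on the tool from outside, world axes, zero at the start; "torque": the same for the moment, N m; "gripper_width": finger opening in mm.
Only numpy, scipy, OpenCV 4.12 (cv2) and the standard library are available. Lean on these libraries where they do the work, as an engineer would, in place of code of your own. Each camera call takes 0.05 s, during which the arm holds its last target.

TASK

Take the long post out of the rack on the optical table and stand it upright, lugs down, in the threaded post holder. Turn it backward (counter-clockwise seen from above) until it drops into the start of the thread and let it settle there a moment, then screw it forward (clockwise) one full turn, and finish while still gripping the post, standing upright and started in the thread: do not let go at the end. Leave the short post, the bottle, the eyepiece and the slide box as they are.

Things in the scene. Friction and masses are not known exactly. Their poses are not given: they have to be found in the camera images.
- post: Long steel post, 150 mm tall, 0.14 to 0.28 kg, loose, upright in one rack hole (the taller of two posts). Origin: centre of its bottom face, z up its axis. Shaft 18 mm wide, tip tapers from 12 mm at the bottom to 18 mm at 5 mm up. Three radial lugs (pins 3 mm thick, reaching 13 mm from the axis, 120 degrees apart), 30 mm above the bottom face, are its thread.
- post_head (a point): On the long post's axis, 133 mm above its bottom face: middle of the round knurled head, 24 mm in diameter, from 115 to 150 mm up. The place to grip; several grasps may be needed to turn it.
- holder: Post holder fixed upright on the table: aluminium tube 38 mm wide on a 72 mm foot, 86 mm high. Origin: centre of its underside, z up. Inside, a three-start right-hand thread, lead 21 mm per turn (clockwise from above = down), free-running, stays where it is let go; free bore between the ridges 20 mm. Its turning position does not tell where the thread starts.
- mouth (a point): Centre of the holder's conical mouth, on its axis, 86 mm above the table; 43 mm wide inside, narrowing to the 29 mm bore 12 mm down.
- ledge (a point): On the holder's axis, 72 mm above its origin: level of the three flat ledges. Lugs on them put the post's bottom face 43.5 mm above the holder's origin. A 3 mm high, 1.5 mm wide stop tooth at each ledge's clockwise end blocks turning forward. Lugs may by chance stand on the teeth (46.5 mm; keep turning backward, down to the ledge and on, up to 120 degrees in all) or fall straight into the start.
- start (a point): On the holder's axis, 66 mm above its origin: start of the thread. Turned backward 0 to 90 degrees from the ledges, the lugs come over narrow gaps, stop against the next teeth, and the post drops 6 mm by its weight once the fingers open, or when pushed down (a closed gripper holds it up). Bottom face then 37 to 38 mm above the holder's origin, and 16 to 18.5 mm after one turn forward; it bottoms at 8 mm.
- rack: Black rack block, 70 x 170 x 34 mm, fixed. Origin: centre of its underside, z up. Two round holes 25 mm wide and 26 mm deep, 45 mm either side of the origin along its own y; the hole floor is 8 mm above the table. The long post stands in one and the short post in the other; which is which varies.
- short_post: Short plain steel post, 80 mm tall, 20 mm in diameter with a 24 mm head, loose, in the other hole of the rack; origin at the centre of its bottom face. To be left alone.
- bottle: Small amber bottle with black cap, 34 mm in diameter, 75 mm tall, loose; origin at the centre of its underside. To be left alone.
- eyepiece: Black microscope eyepiece, 38 mm in diameter, 52 mm tall, standing loose; origin at the centre of its underside. To be left alone.
- slide_box: Grey slide box, 85 x 50 x 28 mm, loose; origin at the centre of its underside. To be left alone.
Not all that is in view belongs to the job. What is shaped like the post but blue is not meant. Of the things like the rack, leave any that is turquoise; of the rest the smaller one is meant.

How it is judged:
By the outcome, as a careful person would: the job done as asked, in the order asked, and still so for the second after the job is handed in, while the arm keeps its last pose, push and grip.
It also fails if it takes over 72 s, if anything falls off the work surface, if the arm or the gripper's body presses on something with over 40 N, if the wrist force passes 120 N, or if a joint passes its speed limit or range.

## Working session

There is one attempt and no reset: what is moved stays moved. The work goes in short steps, Python scripts to look and compute and a tool call to move; the robot and the scene stay as the last step left them, time stands still between calls to the robot, and variables do not carry over. Pictures are saved under pics/ and viewed, and the job is handed in when it is done.

Besides the shell and the picture viewer there is one more tool, called after ">>>" in YAML: its name, and indented under it one key for each argument. arm_command: Moves the arm, as the interface text tells. Its arguments: {"type":"object","properties":{"increments":{"type":"array"}},"required":["increments"]}

```bash
mkdir -p pics; ls
cat > h.py <<'E'
from bench import status, optics, ticket
import numpy as np, cv2
def pt(c,u,v,z=None):
    K=np.array(c['mtx']);R=np.array(c['rotation']);t=np.array(c['xyz'])
    R=R if R.shape==(3,3) else None
    d=np.array([(u-K[0,2])/K[0,0],-(v-K[1,2])/K[1,1],-1.0])
    w=R@d
    if z is None: s=c['range_z'][int(v),int(u)]
    else: s=(z-t[2])/w[2]
    return t+s*w
def cloud(c):
    K=np.array(c['mtx']);R=np.array(c['rotation']);t=np.array(c['xyz'])
    v,u=np.mgrid[0:400,0:640]
    d=np.stack([(u-K[0,2])/K[0,0],-(v-K[1,2])/K[1,1],-np.ones(u.shape)],-1)*c['range_z'][...,None]
    return d@R.T+t
E
python3 - <<'E'
from h import *
s=status.observe();print(s)
for n in ['scene','side','wrist']:
    c=optics.read_camera(n);cv2.imwrite(f'pics/{n}0.png',c['color'])
    print(n,c['mtx'],c['xyz'],c['rotation'],[k for k in c])
    np.savez(f'{n}0.npz',**c)
E
```

```text
pics
{'time': 0.0, 'qpos': array([-1.30291902,  0.46942459, -0.04861533,  1.53370655,  0.02409704,
        1.14102759, -0.08230875]), 'qvel': array([ 2.53532192e-04,  6.89532293e-04, -5.58337342e-04,  9.26420699e-04,
        3.67740332e-06, -1.92634375e-05, -9.10456530e-04]), 'joint_torque': array([ 3.53829437e-04, -5.10308003e+01, -4.63826093e-02, -2.37717462e+01,
        1.07304993e-02,  7.26189188e-03, -7.07971239e-06]), 'tcp_pos': array([197.20373543, 644.93906035, 238.26749978]), 'tool_rot': array([-0.56798474,  0.5688531 ,  0.42004482, -0.42114348]), 'contact_force': array([0.28316065, 0.19157955, 0.0838468 ]), 'torque': array([-0.01810644, -0.02425872,  0.01181655]), 'gripper_width': 85.66124881270835}
scene [[369.9335151    0.         320.54000756]
 [  0.         369.9335151  196.18733298]
 [  0.           0.           1.        ]] [885.68620078 207.24391828 775.79470716] [0.59867539 0.17400908 0.22333259 0.74928711] ['color', 'range_z', 'mtx', 'xyz', 'rotation']
side [[464.84384764   0.         318.65952898]
 [  0.         464.84384764 199.38737451]
 [  0.           0.           1.        ]] [ 185.24720639 -531.33210006  824.28165237] [ 0.90560219  0.35826567 -0.08850591 -0.20903848] ['color', 'range_z', 'mtx', 'xyz', 'rotation']
wrist [[294.15732641   0.         318.70323798]
 [  0.         294.15732641 199.4941866 ]
 [  0.           0.           1.        ]] [134.23731498 665.0095002  372.55572721] [ 0.79675563 -0.10736363 -0.07797872  0.58955308] ['color', 'range_z', 'mtx', 'xyz', 'rotation']
```

```bash
cat >> h.py <<'E'
from scipy.spatial.transform import Rotation as Ro
def q2R(q): return Ro.from_quat([q[1],q[2],q[3],q[0]]).as_matrix()
_r=optics.read_camera
def cam(n):
    c=dict(_r(n)); c['rotation']=q2R(c['rotation']); return c
def load(n):
    c=dict(np.load(n)); c['rotation']=q2R(c['rotation']); return c
E
python3 - <<'E'
from h import *
s=status.observe();print(q2R(s['tool_rot']).round(3))
E
```

```text
[[ 0.292 -0.    -0.956]
 [ 0.956 -0.001  0.292]
 [-0.002 -1.    -0.   ]]
```

View pics/scene0.png

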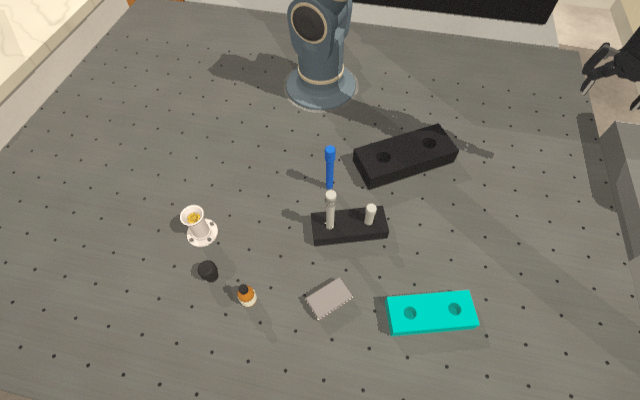

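View pics/side0.png

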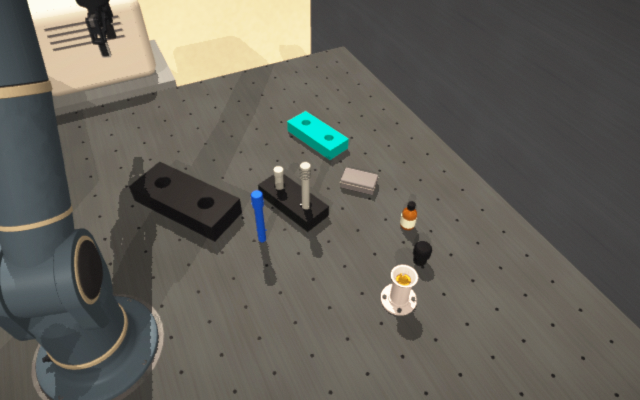

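View pics/wrist0.png

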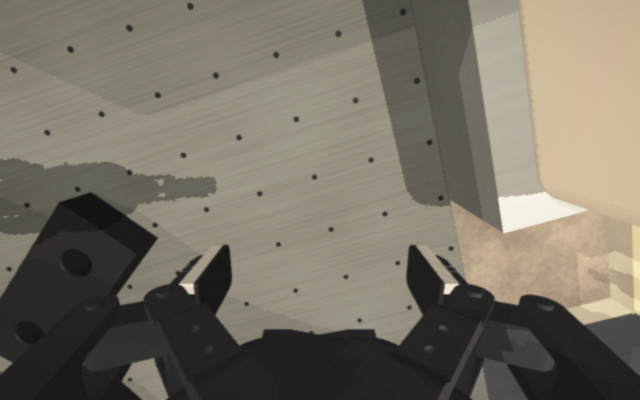

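Scene: the candidates for the rack are the black block at (349,225), the bigger black one at (405,155) and the turquoise one at (432,312). The smaller black one, holding two steel posts, is meant. For the post, the steel one at (331,195) in that rack is meant, not the blue one at (330,160). The holder is at (200,225). Next I'll take an enlarged crop and measure.

Run:
```python
from h import *
a=load('scene0.npz');b=load('side0.npz')
A=cv2.resize(a['color'][170:270,290:410],None,fx=4,fy=4,interpolation=cv2.INTER_CUBIC)
B=cv2.resize(b['color'][140:240,240:360],None,fx=4,fy=4,interpolation=cv2.INTER_CUBIC)
C=cv2.resize(a['color'][190:260,170:240],None,fx=4,fy=4,interpolation=cv2.INTER_CUBIC)
D=cv2.resize(b['color'][255:325,370:440],None,fx=4,fy=4,interpolation=cv2.INTER_CUBIC)
o=np.zeros((400+280,960,3),np.uint8);o[:400,:480]=A;o[:400,480:]=B;o[400:,:280]=C;o[400:,480:760]=D
cv2.imwrite('pics/crop1.png',cv2.resize(o,(800,567)))
for n,c in(('scene',a),('side',b)):
    P=cloud(c);valid=c['range_z']>0
    print(n,'valid',valid.mean())
    # rack region, by height
    def box(u0,u1,v0,v1):
        m=np.zeros(valid.shape,bool);m[v0:v1,u0:u1]=1;return m&valid
    R=box(*((300,400,180,255) if n=='scene' else (250,335,150,235)))
    Q=P[R];
    top=Q[(Q[:,2]>150)];print(' long head',len(top),top.min(0).round(1),top.max(0).round(1),top.mean(0).round(1))
    t2=Q[(Q[:,2]>80)&(Q[:,2]<200)]
    rk=Q[(abs(Q[:,2]-34)<4)]
    (cx,cy),wh,an=cv2.minAreaRect(rk[:,:2].astype(np.float32));print(' rack',cx,cy,wh,an,np.median(rk[:,2]))
    H=box(*((175,225,200,250) if n=='scene' else (375,425,255,320)))
    Q=P[H];q=Q[Q[:,2]>82];print(' holder',len(q),q.max(0),cv2.minEnclosingCircle(q[:,:2].astype(np.float32)))
    q=Q[(Q[:,2]>2.5)&(Q[:,2]<15)];print(' foot',len(q),cv2.minEnclosingCircle(q[:,:2].astype(np.float32)),np.median(q[:,2]))
    print(' table z',np.median(P[valid][:,2]))
```

```text
scene valid 0.996
 long head 116 [478.3 121.1 150.2] [501.4 144.1 161.1] [491.4 133.  157.6]
 rack 437.6073913574219 165.88851928710938 (158.87991333007812, 174.407470703125) 14.746129035949707 34.70831490576745
 holder 167 [ 585.30936909 -131.95190851   89.65992562] ((560.0562133789062, -157.3326873779297), 25.65767478942871)
 foot 521 ((539.613525390625, -166.7005157470703), 84.85984802246094) 6.536459912552573
 table z 0.9087514290381478
side valid 0.99594140625
 long head 98 [364.6  94.4 150.3] [497.6 143.7 159.8] [474.8 127.  155.6]
 rack 484.5968017578125 195.27371215820312 (292.7301330566406, 171.3634796142578) 60.759212493896484 33.06782112053895
 holder 181 [ 583.55644271 -132.70052876   88.16393405] ((557.700439453125, -157.80873107910156), 26.01238250732422)
 foot 604 ((574.24365234375, -127.4471435546875), 83.66109466552734) 5.916269624012386
 table z -0.17841743582164327
```

View pics/crop1.png

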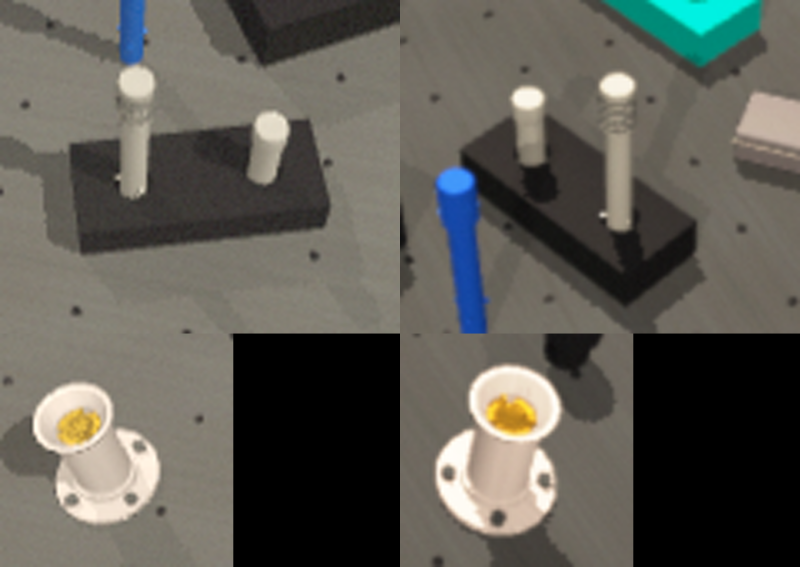

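Run:
```python
from h import *
a=load('scene0.npz');b=load('side0.npz')
for n,c in(('scene',a),('side',b)):
    P=cloud(c);hsv=cv2.cvtColor(c['color'],cv2.COLOR_BGR2HSV)
    def sub(u0,u1,v0,v1):
        m=np.zeros(P.shape[:2],bool);m[v0:v1,u0:u1]=1;return m
    def fit(m,z,lab):
        v,u=np.where(m);q=np.array([pt(c,x,y,z)[:2] for x,y in zip(u,v)],np.float32)
        print(n,lab,len(q),'mean',q.mean(0),'circ',cv2.minEnclosingCircle(q),'bbox',q.min(0),q.max(0))
    br=(hsv[...,2]>120)&(hsv[...,1]<60)
    S=n=='scene'
    fit(sub(*((322,340,185,208) if S else (297,313,157,180)))&br&(P[...,2]>153.5),158,'long top')
    fit(sub(*((362,380,200,215) if S else (270,287,163,180)))&br&(P[...,2]>84),88,'short top')
    fit(sub(*((175,225,200,250) if S else (375,425,255,320)))&br&(P[...,2]>80),86,'rim')
    y=(hsv[...,1]>120)&(hsv[...,0]<35)&sub(*((175,225,200,250) if S else (375,425,255,320)))
    fit(y,72,'yellow'); print(np.median(P[y][:,2]))
    bl=(hsv[...,0]>100)&(hsv[...,0]<130)&(hsv[...,1]>150)&sub(310,345,140,200) if S else (hsv[...,0]>100)&(hsv[...,0]<130)&(hsv[...,1]>150)&sub(245,270,185,250)
    q=P[bl];t=q[q[:,2]>q[:,2].max()-15];print(' blue top',q[:,2].max(),t.mean(0))
    for nm,w in (('eyep',(195,222,258,285) if S else (410,435,238,270)),('bottle',(235,260,280,308) if S else(398,420,200,232))):
        q=P[sub(*w)];t=q[q[:,2]>25];print(nm,t[:,2].max(),t.mean(0))
```

```text
scene long top 104 mean [490.49222 132.90529] circ ((491.1607971191406, 132.5416717529297), 13.19260311126709) bbox [478.05307 121.31108] [503.59827 144.20421]
scene short top 88 mean [459.7124  217.01862] circ ((459.85443115234375, 216.6522216796875), 12.466605186462402) bbox [447.843   205.90453] [471.7831  228.55092]
scene rim 202 mean [ 558.9046  -158.19958] circ ((575.7108764648438, -135.47427368164062), 51.944984436035156) bbox [ 534.3639  -182.56792] [619.76074 -84.0665 ]
scene yellow 95 mean [ 558.33124 -158.419  ] circ ((558.36279296875, -158.08248901367188), 13.110980033874512) bbox [ 547.0669 -171.1302] [ 570.59424 -145.50095]
66.51952725265915
 blue top 775.7947071642806 [885.68620078 207.24391828 775.79470716]
eyep 775.7947071642806 [660.11635852 -88.69760443  54.59449189]
bottle 775.7947071642806 [691.04592341   5.8467149   55.94558392]
side long top 74 mean [485.45956 129.20679] circ ((484.1971435546875, 129.38528442382812), 13.108956336975098) bbox [473.3064  117.20969] [496.88882 141.60638]
side short top 60 mean [455.54022 212.84111] circ ((457.42803955078125, 205.92816162109375), 19.254234313964844) bbox [443.8689  186.86385] [466.5643  224.87526]
side rim 224 mean [ 559.1702 -156.4618] circ ((540.068359375, -182.54290771484375), 54.80335998535156) bbox [ 506.9424  -226.20148] [ 582.6937  -133.28148]
side yellow 132 mean [ 558.9338  -157.51703] circ ((559.2222900390625, -157.05569458007812), 14.167108535766602) bbox [ 545.5786  -170.83076] [ 572.3382  -143.04431]
68.23390523786622
 blue top 824.2816523714578 [ 185.24720639 -531.33210006  824.28165237]
eyep 824.2816523714578 [ 642.46134493 -105.72858725   51.11046199]
bottle 824.2816523714578 [674.5501251  -10.24204697  56.27747896]
```

Run:
```python
from h import *
a=load('scene0.npz');b=load('side0.npz')
for n,c in(('scene',a),('side',b)):
    P=cloud(c);hsv=cv2.cvtColor(c['color'],cv2.COLOR_BGR2HSV);ok=c['range_z']>0
    bl=(hsv[...,0]>100)&(hsv[...,0]<130)&(hsv[...,1]>150)&ok&(P[...,2]>5)
    q=P[bl];t=q[q[:,2]>q[:,2].max()-8];print(n,' blue',q[:,2].max(),t.mean(0).round(1), q[q[:,2]<40].mean(0).round(1))
s=status.observe();R=q2R(s['tool_rot']);p=s['tcp_pos']
for tgt in ([488,131,230],):
    print((R.T@(np.array(tgt)-p)).round(1))
```

```text
scene  blue 152.92749887317882 [370.7 105.8 150. ] [374.1 106.9  25.3]
side  blue 151.31985907424144 [365.3 102.4 148.2] [369.8 112.2  22.3]
[-406.6    9.1 -428.4]
```

>>> arm_command:
  increments:
    - [-0.034,0,-0.0357,0,0.085]
    - [-0.034,0,-0.0357,0,0.085]
    - [-0.034,0,-0.0357,0,0.085]
    - [-0.034,0,-0.0357,0,0.085]
    - [-0.034,0,-0.0357,0,0.085]
    - [-0.034,0,-0.0357,0,0.085]
    - [-0.034,0,-0.0357,0,0.085]
    - [-0.034,0,-0.0357,0,0.085]
    - [-0.034,0,-0.0357,0,0.085]
    - [-0.034,0,-0.0357,0,0.085]
    - [-0.034,0,-0.0357,0,0.085]
    - [-0.034,0,-0.0357,0,0.085]

```text
time: 1.65
tcp_pos: [488.2, 128.7, 239.3]
tool_rot: [0.568, -0.568, -0.421, 0.421]
contact_force: [0.2, 1.0, -0.2]
gripper_width: 84.9
```

>>> arm_command:
  increments:
    - [0,0,0,0.17,0.085]
    - [0,0,0,0.17,0.085]
    - [0,0,0,0.17,0.085]
    - [0,0,0,0.17,0.085]
    - [0,0,0,0.17,0.085]
    - [0,0,0,0.17,0.085]
    - [0,0,0,0,0.085]
    - [0,0,0,0,0.085]

```text
time: 2.65
tcp_pos: [487.6, 130.1, 239.2]
tool_rot: [0.701, -0.701, -0.09, 0.091]
contact_force: [0.3, -0.4, 0.5]
gripper_width: 85.1
```

```bash
cat > look.py <<'E'
from h import *
import sys
tag=sys.argv[1]
s=status.observe();print(s['time'],s['qpos'].round(3),s['tcp_pos'].round(1),s['contact_force'].round(1),s['torque'].round(2),s['gripper_width'].round(1));R=q2R(s['tool_rot']);print(R.round(3))
for n in sys.argv[2:]:
    raw=optics.read_camera(n);np.savez(f'{n}{tag}.npz',**raw);cv2.imwrite(f'pics/{n}{tag}.png',raw['color'])
E
python3 look.py 1 wrist scene side
```

```text
Traceback (most recent call last):
  File "look.py", line 4, in <module>
    s=status.observe();print(s['time'],s['qpos'].round(3),s['tcp_pos'].round(1),s['contact_force'].round(1),s['torque'].round(2),s['gripper_width'].round(1));R=q2R(s['tool_rot']);print(R.round(3))
                                                                                                                                 ^^^^^^^^^^^^^^^^^^^^^^^^
AttributeError: 'float' object has no attribute 'round'
```

```bash
sed -i "s/s\['gripper_width'\].round(1)/round(s['gripper_width'],1)/" look.py; python3 look.py 1 wrist
python3 - <<'E'
from h import *
c=load('wrist1.npz');print(c['xyz'],c['rotation'].round(3))
P=cloud(c);ok=c['range_z']>0
z=P[...,2]
m=ok&(z>152)&(z<164)&(np.hypot(P[...,0]-488,P[...,1]-131)<30)
q=P[m];print(m.sum(),q.mean(0),cv2.minEnclosingCircle(q[:,:2].astype(np.float32)))
v,u=np.where(m);print(u.mean(),v.mean())
E
```

```text
2.65 [-6.640e-01  1.910e-01  3.700e-01  1.948e+00 -8.100e-02  1.017e+00
 -1.000e-03] [487.6 130.1 239.2] [ 0.3 -0.4  0.5] [ 0.03 -0.04 -0.02] 85.1
[[ 0.967 -0.    -0.254]
 [ 0.254  0.     0.967]
 [-0.    -1.     0.   ]]
[471.46613398 194.94684524 373.40261135] [[ 0.967 -0.245 -0.066]
 [ 0.253  0.933  0.256]
 [-0.001 -0.264  0.965]]
724 [487.87707835 133.76883654 157.18594497] ((488.0829162597656, 132.8905487060547), 11.947339057922363)
319.5953038674033 204.73342541436463
```

View pics/wrist1.png

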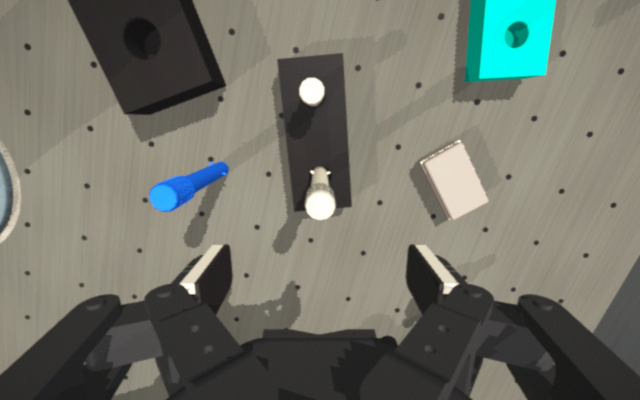

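Wrist view: the long post's head is at (320,205), centred between the pads. The short post is at (312,92) and the blue one at (170,193), both clear of the fingers. Descending to grasp.

>>> arm_command:
  increments:
    - [0.0008,0.02,0.0022,0,0.085]
    - [0,0.02,0,0,0.085]
    - [0,0.02,0,0,0.085]
    - [0,0.02,0,0,0.085]
    - [0,0.015,0,0,0.085]
    - [0,0.014,0,0,0.085]
    - [0,0,0,0,0.085]
    - [0,0,0,0,0.06]

```text
time: 3.7
tcp_pos: [488.4, 132.5, 130.7]
tool_rot: [0.702, -0.701, -0.09, 0.089]
contact_force: [-0.4, 0.1, -0.1]
gripper_width: 69.1
```

```bash
python3 look.py 2 wrist scene
```

```text
3.7 [-0.627  0.336  0.341  2.057 -0.159  0.773  0.064] [488.4 132.5 130.7] [-0.4  0.1 -0.1] [-0.01  0.01  0.06] 69.1
[[ 0.968  0.001 -0.251]
 [ 0.251  0.     0.968]
 [ 0.001 -1.     0.   ]]
```

View pics/wrist2.png

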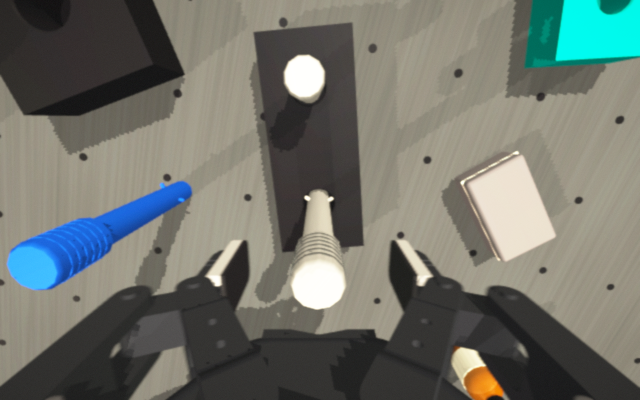

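The head at (318,283) is between the pads (235 and 405), so I'll close.

>>> arm_command:
  increments:
    - [0,0,0,0,0.04]
    - [0,0,0,0,0.02]
    - [0,0,0,0,0.01]
    - [0,0,0,0,0.01]
    - [0,0,0,0,0.01]
    - [0,0,0,0,0.01]

```text
time: 4.55
tcp_pos: [488.1, 132.5, 130.7]
tool_rot: [0.702, -0.701, -0.09, 0.089]
contact_force: [-1.3, 0.6, 6.4]
gripper_width: 22.3
```

>>> arm_command:
  increments:
    - [0,-0.01,0,0,0.01]
    - [0,-0.015,0,0,0.01]
    - [0,-0.02,0,0,0.01]
    - [0,-0.02,0,0,0.01]
    - [0,-0.02,0,0,0.01]
    - [0,-0.02,0,0,0.01]
    - [0,0,0,0,0.01]
    - [0,0,0,0,0.01]

```text
time: 5.55
tcp_pos: [487.5, 132.3, 234.9]
tool_rot: [-0.701, 0.701, 0.089, -0.09]
contact_force: [-0.4, 0.2, -3.0]
gripper_width: 22.5
```

```bash
python3 look.py 3 wrist scene side
```

```text
5.55 [-0.668  0.197  0.372  1.952 -0.084  1.008 -0.004] [487.5 132.3 234.9] [-0.4  0.2 -3. ] [-0.03  0.05 -0.02] 22.5
[[ 0.968 -0.001 -0.251]
 [ 0.251 -0.     0.968]
 [-0.001 -1.     0.   ]]
```

View pics/scene3.png

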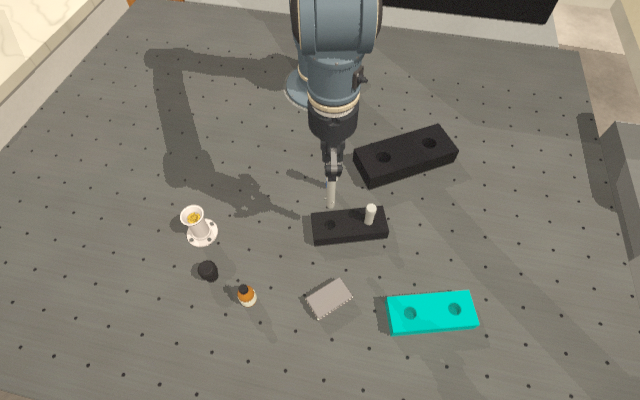

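View pics/wrist3.png

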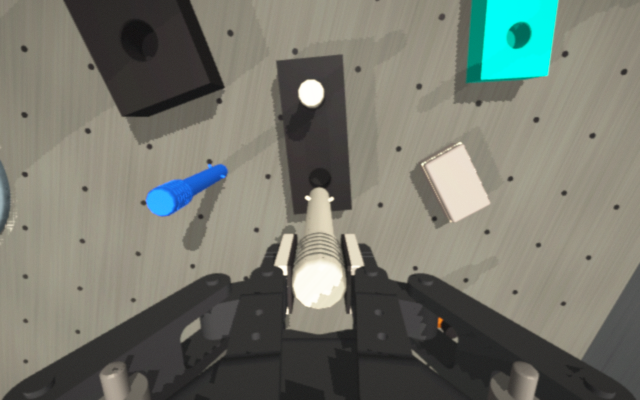

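>>> arm_command:
  increments:
    - [0,0,-0.015,0,0.01]
    - [-0.0005,0,-0.035,0,0.01]
    - [-0.0005,0,-0.04,0,0.01]
    - [-0.0005,0,-0.04,0,0.01]
    - [-0.0005,0,-0.04,0,0.01]
    - [-0.0005,0,-0.04,0,0.01]
    - [-0.0005,0,-0.04,0,0.01]
    - [-0.0005,0,-0.03,0,0.01]
    - [-0.0003,0,-0.0185,0,0.01]
    - [0,0,0,0,0.01]
    - [0,0,0,0,0.01]

```text
time: 7.08
tcp_pos: [559.1, -156.1, 235.0]
tool_rot: [0.702, -0.701, -0.09, 0.09]
contact_force: [0.1, 0.8, -1.8]
gripper_width: 22.8
```

```bash
python3 look.py 4 wrist scene side
python3 - <<'E'
from h import *
a=load('scene4.npz');b=load('side4.npz');w=load('wrist4.npz')
A=cv2.resize(a['color'][150:260,150:250],None,fx=4,fy=4,interpolation=cv2.INTER_CUBIC)
B=cv2.resize(b['color'][200:310,360:460],None,fx=4,fy=4,interpolation=cv2.INTER_CUBIC)
cv2.imwrite('pics/crop4.png',np.hstack([A,B]))
cv2.imwrite('pics/wcrop4.png',cv2.resize(w['color'][130:330,200:440],None,fx=3,fy=3,interpolation=cv2.INTER_CUBIC)[:600,:720])
E
```

```text
7.075 [-0.202  0.342  0.517  1.793 -0.192  1.058  0.642] [ 559.1 -156.1  235. ] [ 0.1  0.8 -1.8] [0.04 0.02 0.02] 22.8
[[ 0.968 -0.001 -0.253]
 [ 0.253  0.001  0.968]
 [-0.    -1.     0.001]]
```

View pics/crop4.png

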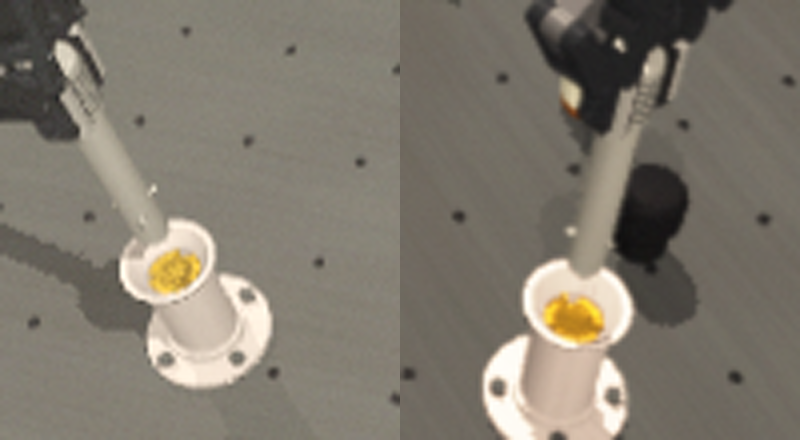

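View pics/wcrop4.png

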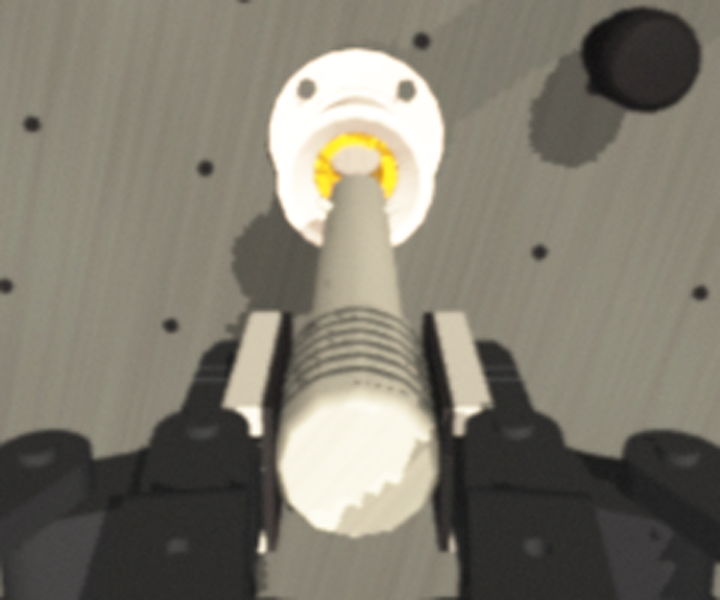

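```bash
cat > axis.py <<'E'
from h import *
import sys
def axis(c,tcp,R,zlo,zhi,name):
    P=cloud(c);ok=c['range_z']>0
    hd=np.hypot(P[...,0]-tcp[0],P[...,1]-tcp[1])
    m=ok&(hd<20)&(P[...,2]>zlo)&(P[...,2]<zhi)
    t=c['xyz'];q=P[m]
    d=q-t;h=np.hypot(d[:,0],d[:,1])
    # lateral axis: centre of bearing extent
    v=q.mean(0)-t;v/=np.linalg.norm(v[:2]);n=np.array([-v[1],v[0]])
    lat=(q[:,:2]-tcp[:2])@n
    dep=(q[:,:2]-tcp[:2])@v[:2]
    lo,hi=np.percentile(lat,[2,98]);mid=abs(lat-(lo+hi)/2)<3
    return m.sum(),n.round(3),'lat',((lo+hi)/2).round(2),'width',(hi-lo).round(1),'depth(axis)',(np.median(dep[mid])+9).round(2)
E
python3 - <<'E'
from axis import *
s=status.observe();R=q2R(s['tool_rot']);p=s['tcp_pos'];b=p[2]-122.7
for n in ['scene','side']:
    c=load(n+'4.npz')
    print(n,'low',axis(c,p,R,b+6,b+26,n));print(n,'up',axis(c,p,R,b+50,b+95,n))
    P=cloud(c);hsv=cv2.cvtColor(c['color'],cv2.COLOR_BGR2HSV)
    y=(hsv[...,1]>120)&(hsv[...,0]<35)&(np.hypot(P[...,0]-559,P[...,1]+157.6)<25)
    v,u=np.where(y);q=np.array([pt(c,x,yy,69)[:2] for x,yy in zip(u,v)],np.float32);print('yellow',len(q),cv2.minEnclosingCircle(q))
    rim=(P[...,2]>82)&(P[...,2]<91)&(np.hypot(P[...,0]-559,P[...,1]+157.6)<30)&(np.hypot(P[...,0]-559,P[...,1]+157.6)>18)
    v,u=np.where(rim);q=np.array([pt(c,x,yy,86)[:2] for x,yy in zip(u,v)],np.float32);print('rim',len(q),cv2.minEnclosingCircle(q),cv2.fitEllipse(cv2.convexHull(q)))
E
```

```text
scene low (np.int64(54), array([ 0.744, -0.668]), 'lat', np.float64(0.14), 'width', np.float64(17.1), 'depth(axis)', np.float64(-0.16))
scene up (np.int64(147), array([ 0.744, -0.668]), 'lat', np.float64(0.25), 'width', np.float64(17.0), 'depth(axis)', np.float64(-0.29))
yellow 95 ((556.967529296875, -159.63970947265625), 13.166860580444336)
rim 139 ((559.539306640625, -157.4629364013672), 25.30815887451172) ((559.461669921875, -157.34683227539062), (49.296268463134766, 50.23037338256836), 124.88291931152344)
side low (np.int64(60), array([-0.709,  0.705]), 'lat', np.float64(0.79), 'width', np.float64(16.3), 'depth(axis)', np.float64(0.13))
side up (np.int64(171), array([-0.709,  0.705]), 'lat', np.float64(0.78), 'width', np.float64(17.1), 'depth(axis)', np.float64(-0.12))
yellow 136 ((593.1117553710938, -109.63980102539062), 69.8486328125)
rim 155 ((557.3894653320312, -158.35910034179688), 25.31073570251465) ((557.5138549804688, -158.50213623046875), (49.15462112426758, 50.419578552246094), 119.2276382446289)
```

>>> arm_command:
  increments:
    - [0,0,0,0.157,0.01]
    - [0,0,0,0.157,0.01]
    - [0,0,0,0.157,0.01]
    - [0,0,0,0.157,0.01]
    - [0,0,0,0.157,0.01]
    - [0.0006,0,-0.0017,0,0.01]
    - [0,0.01,0,0,0.01]
    - [0,0.015,0,0,0.01]
    - [0,0.01,0,0,0.01]
    - [0,0,0,0,0.01]

```text
time: 8.48
tcp_pos: [558.2, -159.0, 198.9]
tool_rot: [-0.682, 0.682, -0.186, 0.185]
contact_force: [0.5, -0.3, -0.6]
gripper_width: 22.2
```

```bash
python3 look.py 5 wrist
python3 - <<'E'
from h import *
w=load('wrist5.npz')
cv2.imwrite('pics/wcrop5.png',cv2.resize(w['color'][130:330,200:440],None,fx=3,fy=3,interpolation=cv2.INTER_CUBIC))
E
```

```text
8.475 [-0.303  0.409  0.672  1.838 -0.298  1.    -0.039] [ 558.2 -159.   198.9] [ 0.5 -0.3 -0.6] [-0.01 -0.01  0.02] 22.2
[[ 0.862 -0.003  0.506]
 [-0.506  0.     0.862]
 [-0.002 -1.    -0.001]]
```

View pics/wcrop5.png

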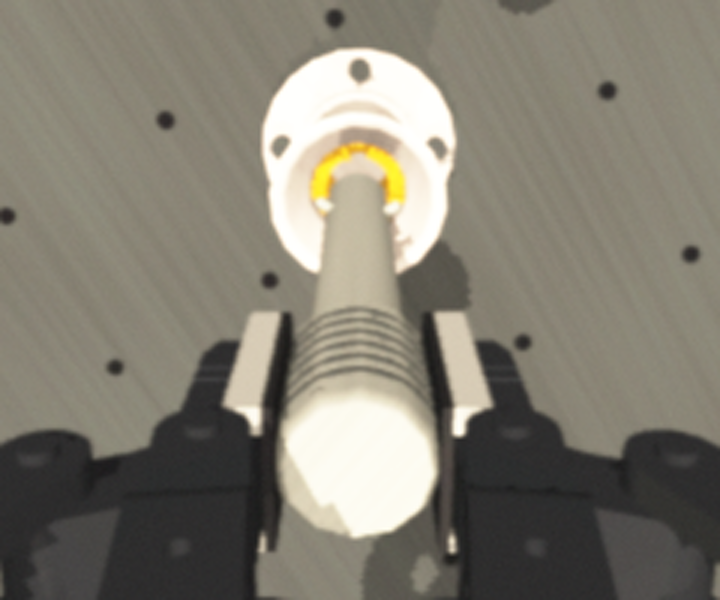

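>>> arm_command:
  increments:
    - [0.0003,0.005,0.0006,0,0.01]
    - [0,0.008,0,0,0.01]
    - [0,0.006,0,0,0.01]
    - [0,0.004,0,0,0.01]
    - [0,0,0,0,0.01]

```text
time: 9.15
tcp_pos: [559.3, -158.8, 176.8]
tool_rot: [0.682, -0.682, 0.186, -0.185]
contact_force: [-0.3, 1.5, -1.8]
gripper_width: 22.1
```

```bash
python3 look.py 6
```

```text
9.15 [-0.291  0.436  0.658  1.858 -0.321  0.957 -0.021] [ 559.3 -158.8  176.8] [-0.3  1.5 -1.8] [0.19 0.15 0.07] 22.1
[[ 0.862 -0.001  0.506]
 [-0.506  0.     0.862]
 [-0.001 -1.    -0.   ]]
```

>>> arm_command:
  increments:
    - [0,0.004,0,0,0.01]
    - [0,0.003,0,0,0.01]
    - [0,0.002,0,0,0.01]
    - [0,0,0,0,0.01]

```text
time: 9.65
tcp_pos: [559.4, -158.8, 168.0]
tool_rot: [0.682, -0.682, 0.186, -0.185]
contact_force: [-0.4, 0.2, -3.1]
gripper_width: 22.6
```

>>> arm_command:
  increments:
    - [0,0.0015,0,0,0.01]
    - [0,0.0015,0,0,0.01]
    - [0,0,0,0,0.01]

```text
time: 10.02
tcp_pos: [559.6, -158.9, 166.0]
tool_rot: [0.683, -0.682, 0.185, -0.186]
contact_force: [-2.6, 1.2, 5.1]
gripper_width: 22.6
```

```bash
python3 look.py 7
```

```text
10.025 [-0.283  0.449  0.65   1.867 -0.333  0.935 -0.011] [ 559.6 -158.9  166. ] [-2.6  1.2  5.1] [0.59 0.7  0.06] 22.6
[[ 0.862  0.     0.506]
 [-0.506  0.001  0.862]
 [ 0.    -1.     0.001]]
```

>>> arm_command:
  increments:
    - [-0.0005,0,0,0,0.01]
    - [0,0,0,-0.12,0.01]
    - [0,0,0,-0.12,0.01]
    - [0,0,0,-0.12,0.01]
    - [0,0,0,-0.12,0.01]
    - [0,0,0,0,0.01]

```text
time: 10.78
tcp_pos: [559.3, -159.0, 165.9]
tool_rot: [0.707, -0.707, 0.018, -0.019]
contact_force: [-2.4, 0.8, 5.5]
gripper_width: 22.2
```

```bash
python3 look.py 8
```

```text
10.775 [-0.197  0.425  0.529  1.864 -0.265  0.921  0.402] [ 559.3 -159.   165.9] [-2.4  0.8  5.5] [0.35 0.73 0.04] 22.2
[[ 0.999  0.001  0.052]
 [-0.052  0.     0.999]
 [ 0.001 -1.     0.   ]]
```

>>> arm_command:
  increments:
    - [-0.0003,0,0.0003,-0.1,0.01]
    - [0,0,0,-0.12,0.01]
    - [0,0,0,-0.12,0.01]
    - [0,0,0,0,0.01]

```text
time: 11.28
tcp_pos: [559.0, -158.9, 165.8]
tool_rot: [-0.7, 0.7, 0.102, -0.101]
contact_force: [-1.5, 1.6, 4.6]
gripper_width: 22.6
```

```bash
python3 look.py 9
```

```text
11.275 [-0.137  0.412  0.447  1.862 -0.22   0.915  0.699] [ 559.  -158.9  165.8] [-1.5  1.6  4.6] [0.28 0.71 0.03] 22.6
[[ 0.959  0.001 -0.283]
 [ 0.283 -0.     0.959]
 [ 0.001 -1.    -0.001]]
```

>>> arm_command:
  increments:
    - [0,0,0,-0.12,0.01]
    - [0,0,0,-0.12,0.01]
    - [0,0,0,-0.12,0.01]
    - [0,0,0,0,0.01]

```text
time: 11.78
tcp_pos: [559.0, -158.4, 164.8]
tool_rot: [-0.671, 0.671, 0.225, -0.224]
contact_force: [0.2, 0.1, -0.7]
gripper_width: 22.2
```

```bash
python3 look.py 10
```

```text
11.775 [-0.074  0.404  0.361  1.859 -0.177  0.909  1.016] [ 559.  -158.4  164.8] [ 0.2  0.1 -0.7] [ 0.29 -0.04  0.03] 22.2
[[ 0.799  0.    -0.602]
 [ 0.602  0.     0.799]
 [ 0.    -1.    -0.   ]]
```

>>> arm_command:
  increments:
    - [0,0.0015,0,0,0.01]
    - [0,0.0015,0,0,0.01]
    - [0,0.001,0,0,0.01]
    - [0,0.0005,0,0,0.01]
    - [0,0,0,0,0.01]

```text
time: 12.4
tcp_pos: [558.8, -158.3, 160.7]
tool_rot: [0.67, -0.67, -0.225, 0.225]
contact_force: [-0.1, 0.5, -1.2]
gripper_width: 22.5
```

```bash
python3 look.py 11
```

```text
12.4 [-0.073  0.409  0.359  1.863 -0.179  0.901  1.02 ] [ 558.8 -158.3  160.7] [-0.1  0.5 -1.2] [ 0.31 -0.03  0.01] 22.5
[[ 0.797 -0.    -0.604]
 [ 0.604  0.     0.797]
 [ 0.    -1.     0.   ]]
```

>>> arm_command:
  increments:
    - [0,0,0,0,0.03]
    - [0,0,0,0,0.05]
    - [0,0,0,0,0.05]
    - [0,0,0,0,0.05]
    - [0,0,0,0,0.05]
    - [0,0,0,0,0.05]
    - [0,0,0,0,0.05]
    - [0,0,0,0,0.05]

```text
time: 13.4
tcp_pos: [558.8, -158.3, 160.8]
tool_rot: [0.67, -0.67, -0.225, 0.225]
contact_force: [-0.2, 0.5, -0.3]
gripper_width: 50.0
```

```bash
python3 look.py 12 wrist scene side
python3 - <<'E'
from h import *
a=load('scene12.npz');b=load('side12.npz');w=load('wrist12.npz')
A=cv2.resize(a['color'][150:260,150:250],None,fx=4,fy=4,interpolation=cv2.INTER_CUBIC)
B=cv2.resize(b['color'][200:310,360:460],None,fx=4,fy=4,interpolation=cv2.INTER_CUBIC)
cv2.imwrite('pics/crop12.png',np.hstack([A,B]))
P=cloud(w);ok=w['range_z']>0
m=ok&(P[...,2]>175)&(P[...,2]<205)&(np.hypot(P[...,0]-558.8,P[...,1]+158.3)<14)
q=P[m];print(m.sum(),np.median(q[:,2]),np.percentile(q[:,2],[75,90]),cv2.minEnclosingCircle(q[q[:,2]>np.median(q[:,2])-3][:,:2].astype(np.float32)))
E
```

```text
13.4 [-0.072  0.409  0.359  1.863 -0.179  0.902  1.021] [ 558.8 -158.3  160.8] [-0.2  0.5 -0.3] [ 0.02  0.01 -0.04] 50.0
[[ 0.797 -0.    -0.604]
 [ 0.604  0.     0.797]
 [ 0.    -1.     0.   ]]
2744 186.7750744427955 [187.31061356 187.6863089 ] ((559.5458984375, -157.65249633789062), 12.089104652404785)
```

View pics/crop12.png

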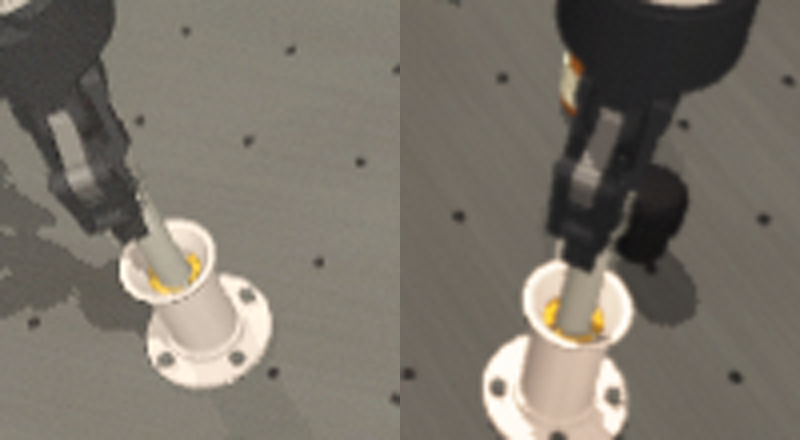

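View pics/wrist12.png

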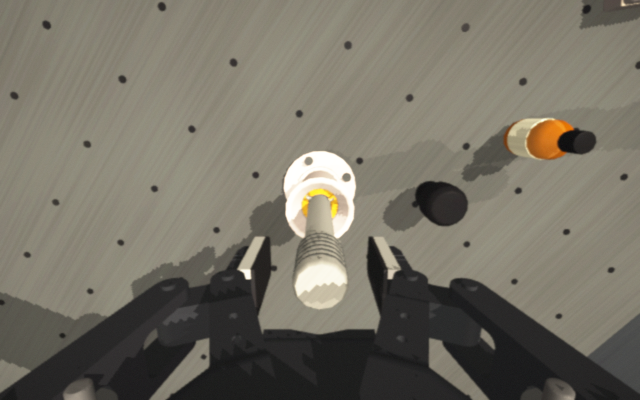

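>>> arm_command:
  increments:
    - [0.0003,0,0,-0.18,0.05]
    - [0,0,0,-0.18,0.05]
    - [0,0,0,-0.18,0.05]
    - [0,0,0,-0.18,0.05]
    - [0,0,0,-0.18,0.05]
    - [0,0,0,-0.18,0.05]
    - [0,0,0,-0.18,0.05]
    - [0,0,0,0,0.05]

```text
time: 14.55
tcp_pos: [559.0, -158.3, 160.8]
tool_rot: [-0.409, 0.409, 0.577, -0.576]
contact_force: [0.1, -0.7, 0.8]
gripper_width: 49.9
```

```bash
python3 look.py 13 wrist
cat > head.py <<'E'
from h import *
import sys
s=status.observe();p=s['tcp_pos'];R=q2R(s['tool_rot'])
w=load(f'wrist{sys.argv[1]}.npz');P=cloud(w);ok=w['range_z']>0
m=ok&(P[...,2]>p[2]+15)&(P[...,2]<p[2]+50)&(np.hypot(P[...,0]-558.8,P[...,1]+158.3)<14)
q=P[m];z=np.median(q[:,2]);c,r=cv2.minEnclosingCircle(q[q[:,2]>z-3][:,:2].astype(np.float32))
print('top z',z,'c',c,r,'rel tool xz',(R.T@np.array([c[0]-p[0],c[1]-p[1],0])).round(2))
E
python3 head.py 13
```

```text
14.55 [ 0.149  0.395  0.07   1.849 -0.035  0.898  2.142] [ 559.  -158.3  160.8] [ 0.1 -0.7  0.8] [-0.01  0.02 -0.02] 49.9
[[-0.33   0.    -0.944]
 [ 0.944  0.    -0.33 ]
 [ 0.    -1.    -0.   ]]
top z 186.74803712829268 c (559.957275390625, -158.01876831054688) 12.225948333740234 rel tool xz [-0.05  0.   -1.04]
```

>>> arm_command:
  increments:
    - [0,0,-0.0005,0,0.03]
    - [0,0,0,0,0.01]
    - [0,0,0,0,0.01]
    - [0,0,0,0,0.01]
    - [0,0,0,0,0.01]

```text
time: 15.22
tcp_pos: [559.6, -157.9, 160.9]
tool_rot: [-0.409, 0.409, 0.577, -0.577]
contact_force: [0.4, 0.7, 1.4]
gripper_width: 22.2
```

>>> arm_command:
  increments:
    - [0,0.0004,0,0.12,0.01]
    - [0,0.0004,0,0.12,0.01]
    - [0,0.0004,0,0.12,0.01]
    - [0,0.0004,0,0.12,0.01]
    - [0,0,0,0,0.01]

```text
time: 15.85
tcp_pos: [559.8, -158.2, 159.3]
tool_rot: [-0.534, 0.534, 0.464, -0.464]
contact_force: [-0.1, -1.2, 0.9]
gripper_width: 22.4
```

```bash
python3 look.py 14
```

```text
15.85 [ 0.065  0.4    0.179  1.854 -0.088  0.894  1.715] [ 559.8 -158.2  159.3] [-0.1 -1.2  0.9] [-0.26 -0.04 -0.03] 22.4
[[ 0.14   0.001 -0.99 ]
 [ 0.99  -0.001  0.14 ]
 [-0.001 -1.    -0.001]]
```

>>> arm_command:
  increments:
    - [0,0.00057,0,0.17,0.01]
    - [0,0.00057,0,0.17,0.01]
    - [0,0.00057,0,0.17,0.01]
    - [0,0.00057,0,0.17,0.01]
    - [0,0.00057,0,0.17,0.01]
    - [0,0.00057,0,0.17,0.01]
    - [0,0.00057,0,0.17,0.01]
    - [0,0,0,0,0.01]

```text
time: 16.85
tcp_pos: [559.3, -158.0, 155.2]
tool_rot: [-0.702, 0.702, 0.085, -0.086]
contact_force: [-1.4, -0.4, 2.6]
gripper_width: 22.2
```

```bash
python3 look.py 15
```

```text
16.85 [-0.144  0.428  0.455  1.87  -0.235  0.897  0.666] [ 559.3 -158.   155.2] [-1.4 -0.4  2.6] [-0.06  0.31 -0.04] 22.2
[[ 0.971 -0.001 -0.24 ]
 [ 0.24  -0.     0.971]
 [-0.001 -1.    -0.   ]]
```

>>> arm_command:
  increments:
    - [0,0.00057,0,0.17,0.01]
    - [0,0.00057,0,0.17,0.01]
    - [0,0.00057,0,0.17,0.01]
    - [0,0.00057,0,0.17,0.01]
    - [0,0.00057,0,0.17,0.01]
    - [0,0.00057,0,0.17,0.01]
    - [0,0.00057,0,0.17,0.01]
    - [0,0,0,0,0.01]

```text
time: 17.85
tcp_pos: [559.2, -157.7, 151.2]
tool_rot: [-0.629, 0.629, -0.323, 0.322]
contact_force: [-0.7, 0.7, 4.1]
gripper_width: 22.4
```

```bash
python3 look.py 16
```

```text
17.85 [-0.352  0.496  0.751  1.885 -0.418  0.926 -0.348] [ 559.2 -157.7  151.2] [-0.7  0.7  4.1] [ 0.26  0.43 -0.09] 22.4
[[ 0.585 -0.001  0.811]
 [-0.811  0.001  0.585]
 [-0.001 -1.    -0.001]]
```

>>> arm_command:
  increments:
    - [0,0.0005,0,0.17,0.01]
    - [0,0.0005,0,0.17,0.01]
    - [0,0.00057,0,0.17,0.01]
    - [0,0.00057,0,0.17,0.01]
    - [0,0.00057,0,0.17,0.01]
    - [0,0.00057,0,0.17,0.01]
    - [0,0,0,0,0.01]

```text
time: 18.73
tcp_pos: [559.5, -157.5, 147.8]
tool_rot: [0.392, -0.392, 0.589, -0.588]
contact_force: [-0.9, 1.3, 4.9]
gripper_width: 22.7
```

```bash
python3 look.py 17 wrist; python3 head.py 17
```

```text
18.725 [-0.509  0.605  1.014  1.894 -0.615  0.994 -1.183] [ 559.5 -157.5  147.8] [-0.9  1.3  4.9] [ 0.4   0.35 -0.03] 22.7
[[-0.385 -0.001  0.923]
 [-0.923  0.001 -0.385]
 [-0.    -1.    -0.001]]
top z 173.81688125435133 c (558.853759765625, -158.28970336914062) 13.970518112182617 rel tool xz [ 0.89 -0.   -0.3 ]
```

View pics/wrist17.png

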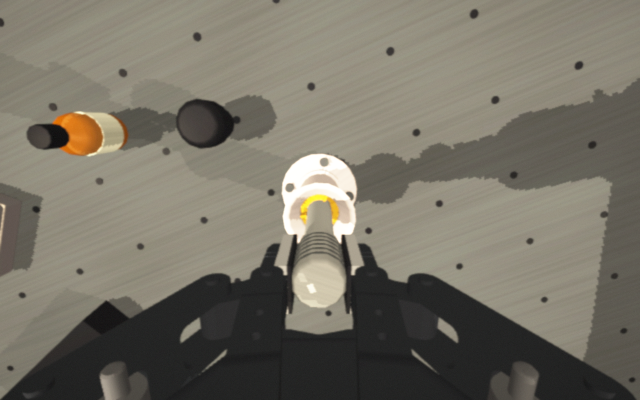

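>>> arm_command:
  increments:
    - [0,0,0,0,0.03]
    - [0,0,0,0,0.05]
    - [0,0,0,0,0.05]
    - [0,0,0,0,0.05]

```text
time: 19.27
tcp_pos: [559.4, -158.0, 147.8]
tool_rot: [0.391, -0.391, 0.589, -0.589]
contact_force: [0.1, -0.5, 0.6]
gripper_width: 50.2
```

>>> arm_command:
  increments:
    - [0,0,0,-0.17,0.05]
    - [0,0,0,-0.17,0.05]
    - [0,0,0,-0.17,0.05]
    - [0,0,0,-0.17,0.05]
    - [0,0,0,-0.17,0.05]
    - [0,0,0,-0.17,0.05]
    - [0,0,0,-0.17,0.05]
    - [0,0,0,0,0.05]

```text
time: 20.27
tcp_pos: [559.5, -158.2, 148.1]
tool_rot: [0.654, -0.653, 0.27, -0.27]
contact_force: [-0.5, 0.3, 0.2]
gripper_width: 50.0
```

>>> arm_command:
  increments:
    - [0,0,0,-0.17,0.05]
    - [0,0,0,-0.17,0.05]
    - [0,0,0,-0.17,0.05]
    - [0,0,0,-0.17,0.05]
    - [0,0,0,-0.17,0.05]
    - [0,0,0,-0.17,0.05]
    - [0,0,0,-0.17,0.05]
    - [0,0,0,-0.17,0.05]
    - [0,0,0,0,0.05]

```text
time: 21.4
tcp_pos: [559.4, -158.2, 147.8]
tool_rot: [0.678, -0.678, -0.2, 0.2]
contact_force: [-0.8, -0.1, 0.0]
gripper_width: 50.1
```

```bash
python3 look.py 18 wrist; python3 head.py 18
```

```text
21.4 [-0.069  0.426  0.356  1.872 -0.189  0.876  0.953] [ 559.4 -158.2  147.8] [-0.8 -0.1  0. ] [-0.04  0.01 -0.03] 50.1
[[ 0.839 -0.    -0.544]
 [ 0.544  0.     0.839]
 [-0.    -1.     0.   ]]
top z 173.9189982441662 c (561.5885620117188, -155.86383056640625) 12.23680591583252 rel tool xz [ 3.11 -0.    0.77]
```

View pics/wrist18.png

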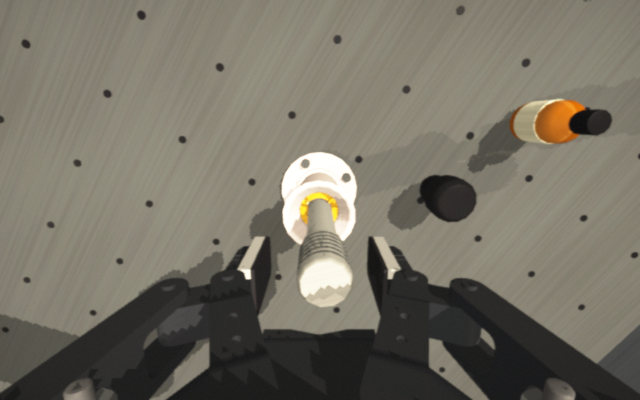

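>>> arm_command:
  increments:
    - [0,0,0,0,0.03]
    - [0,0,0,0,0.02]
    - [0,0,0,0,0.01]
    - [0,0,0,0,0.01]
    - [0,0,0,0,0.01]
    - [0,0,0,0,0.01]

```text
time: 22.2
tcp_pos: [559.5, -158.0, 147.9]
tool_rot: [0.678, -0.678, -0.202, 0.202]
contact_force: [-0.5, 1.1, 0.9]
gripper_width: 22.6
```

```bash
python3 look.py 19 wrist; python3 head.py 19
```

```text
22.2 [-0.069  0.426  0.355  1.872 -0.188  0.876  0.957] [ 559.5 -158.   147.9] [-0.5  1.1  0.9] [-0.01  0.02  0.05] 22.6
[[ 0.837  0.    -0.547]
 [ 0.547  0.     0.837]
 [ 0.    -1.     0.   ]]
top z 173.96382431248918 c (558.8069458007812, -158.2978973388672) 13.972063064575195 rel tool xz [-0.81 -0.    0.11]
```

>>> arm_command:
  increments:
    - [0,0.00057,0,0.172,0.01]
    - [0,0.00057,0,0.172,0.01]
    - [0,0.00057,0,0.172,0.01]
    - [0,0.00057,0,0.172,0.01]
    - [0,0.00057,0,0.172,0.01]
    - [0,0.00057,0,0.172,0.01]
    - [0,0.00057,0,0.172,0.01]
    - [0,0,0,0,0.01]

```text
time: 23.25
tcp_pos: [559.6, -157.7, 143.9]
tool_rot: [-0.673, 0.673, -0.217, 0.217]
contact_force: [0.6, 0.3, 0.3]
gripper_width: 22.8
```

```bash
python3 look.py 20 wrist; python3 head.py 20
```

```text
23.25 [-0.284  0.48   0.653  1.887 -0.367  0.896 -0.075] [ 559.6 -157.7  143.9] [0.6 0.3 0.3] [ 0.08  0.04 -0.03] 22.8
[[ 0.812 -0.     0.583]
 [-0.583 -0.     0.812]
 [-0.    -1.    -0.   ]]
top z 170.01155279238165 c (558.8109130859375, -158.30014038085938) 13.991451263427734 rel tool xz [-0.29  0.   -0.86]
```

>>> arm_command:
  increments:
    - [0,0.00057,0,0.175,0.01]
    - [0,0.00057,0,0.175,0.01]
    - [0,0.00057,0,0.175,0.01]
    - [0,0.00057,0,0.175,0.01]
    - [0,0.00057,0,0.175,0.01]
    - [0,0.00057,0,0.175,0.01]
    - [0,0.00057,0,0.175,0.01]
    - [0,0,0,0,0.01]
    - [0,0,0,0,0.01]

```text
time: 24.42
tcp_pos: [559.4, -158.0, 139.8]
tool_rot: [0.427, -0.426, 0.564, -0.564]
contact_force: [-1.0, 0.1, 0.7]
gripper_width: 22.7
```

```bash
python3 look.py 21 wrist scene side; python3 head.py 21;python3 - <<'E'
from axis import *
a=load('scene21.npz');b=load('side21.npz')
A=cv2.resize(a['color'][150:310,150:270],None,fx=3,fy=3,interpolation=cv2.INTER_CUBIC)
B=cv2.resize(b['color'][180:340,360:480],None,fx=3,fy=3,interpolation=cv2.INTER_CUBIC)
cv2.imwrite('pics/crop21.png',np.hstack([A,B]))
s=status.observe();R=q2R(s['tool_rot']);p=s['tcp_pos'];print('yaw',np.degrees(np.arctan2(R[1,0],R[0,0])))
E
```

```text
24.425 [-0.481  0.596  0.967  1.9   -0.597  0.966 -1.082] [ 559.4 -158.   139.8] [-1.   0.1  0.7] [ 0.05  0.1  -0.01] 22.7
[[-0.272 -0.     0.962]
 [-0.962  0.    -0.272]
 [-0.    -1.    -0.   ]]
top z 165.9817959961485 c (558.785888671875, -158.29090881347656) 13.993708610534668 rel tool xz [ 0.43 -0.   -0.43]
yaw -105.91437323712522
```

View pics/crop21.png

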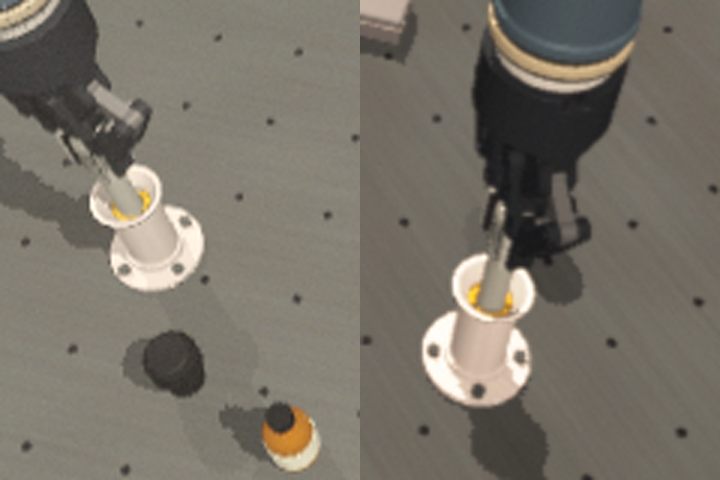

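View pics/scene21.png

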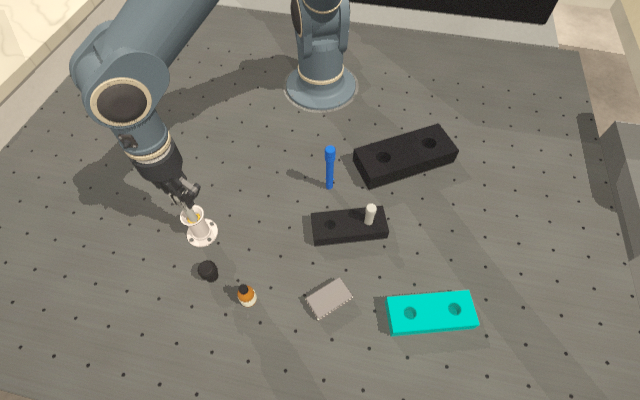

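The turn adds up to 361° and the head dropped 20.8 mm, which puts the bottom face at about 16–17 mm. The post is upright and gripped, and the other objects haven't moved. Handing in.

```bash
python3 -c "
from h import *
print(ticket.sign_off())"
```

```text
the job is handed in; nothing more can be done
None
```

The long post is standing upright in the threaded holder, screwed in one full turn and still gripped. I handed it in at 24.4 s of the 72 s allowed.

- **Start of the thread:** The lugs landed on the ledges. I turned the post back about 68°, pushed it down about 4 mm, then let go for a moment. The wrist camera then put its bottom face at 37 to 38 mm, inside the range given.
- **Full turn:** I screwed it clockwise in two grasps, 222° and then 139°, 361° in all. The head dropped 20.8 mm, against the 21 mm lead.
- **Final height:** The last wrist view puts the bottom face at about 16.0 mm as read. It is about 16.8 mm allowing for that camera reading about 0.8 mm low in the rack. Without that allowance it sits at the very bottom of the 16 to 18.5 mm range.
- **Forces and surroundings:** The measured outside force never passed about 7 N. In the last scene picture the short post, bottle, eyepiece and slide box look unmoved.
- **Checks that disagreed:** The scene and side cameras differed by about 6 mm on the post, so I used the wrist camera for the grasp. They differed by about 2 mm on the holder, so I averaged their views and then trimmed by contact force. With the fingers open between grasps the head leaned about 3 mm, and it centred again when I closed them.

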